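# Run the sample shuttle up to the green stop

## Task

With a closed fingertip, press the blue pad in the middle of the white sample shuttle right down to free its hold, keep it pressed and push the shuttle along its rail until it rests against the green stop; then let the pad come up so that the hold grips again. The green stop may be at either end of the rail. Do not touch the purple-capped tubes on the shuttle, and leave the tubes in the rack, the bottles, the jar and the pen where they are: nothing is to be picked up.

Things in the scene. Friction and masses are not known exactly. Their poses are not given: they have to be found in the camera images.
- rail: The fixed straight transfer rail, 504 long, 76 wide, 22 mm high, aluminium with a dark slot along its top and black end caps 24 mm high. Origin: centre of its underside, on the bench. Its y axis runs along the rail, its z axis is up.
- shuttle_mid (a point): Middle of the white shuttle's underside, 22.5 mm above the bench. The shuttle is 150 long (along the rail), 74 wide; its plate is 8 mm thick, and at each end stands a white block 41 long, 60 wide, top 34 mm above this point. The two blocks leave a 68 mm long gap between them, open to both sides, in which the blue pad lies. The shuttle weighs about 0.5 kg and cannot leave the rail.
- pad_top (a point): Centre of the top face of the blue pad (50 across the rail, 56 along it, two white stripes), midway between the end blocks. With the pad up it lies 44.5 mm above the bench, 12 mm below the tops of the end blocks, which can be pushed from within the gap.
- pad (a joint): How far the blue pad is pressed straight down, m: 0 up, 0.006 fully down (rigid end). It yields from about 3 N, and is fully down at about 10 N. Up, a brake clamps the shuttle to the rail (10 to 15 N of friction); the brake eases as the pad goes down and is off when it is 4 to 6 mm down: the shuttle then slides with about 2 N. The pad springs up and the brake grips again when released.
- shuttle (a joint): Place of the shuttle along the rail, m: 0 in the middle, growing towards the rail's +y axis; between the stops.
- shuttle_tubes: Four short tubes with purple caps (15 mm diameter) fixed upright in the shuttle's end blocks, two in each, 57 mm from the shuttle's middle along the rail and 15 mm either side of its centre line; their tops are 74.5 mm above the bench. Origin as shuttle_mid. Not to be touched.
- green_stop: Green stop block clamped on the rail: 76 across the rail, 24 along it, 34 mm high on top of the rail. Origin: centre of its underside, 22.5 mm above the bench. A rigid stop: the shuttle rests against it when their origins are 87 mm apart.
- grey_stop: Grey stop block of the same size at the other end of the rail; not the target.
- foam_rack: White foam tube rack, fixed, 70 x 140 x 40 mm high, origin centre of its underside. A bystander.
- tube0: Loose purple-capped sample tube standing in the foam rack, 17 mm wide at the cap, 78 mm long, top 88 mm above the bench; origin at its foot. Leave it.
- tube1: Loose lilac-capped sample tube in the rack, same size. Leave it.
- tube2: Loose purple-capped sample tube in the rack, same size. Leave it.
- specimen_jar: Loose jar, 52 diameter, 62 mm high, yellow cap; origin centre of its underside. Leave it.
- dropper_bottle: Loose amber bottle, 34 diameter, 70 mm high, red cap, on the robot's side of the rail; origin centre of its underside. Leave it.
- reagent_bottle: Loose white bottle, 60 diameter, 140 mm high, blue cap, beyond the rail; origin centre of its underside. Leave it.
- marker_pen: Loose marker pen lying on the bench on the robot's side of the rail, 130 long, 14 mm high; origin on its underside near mid-length. Leave it.

How it is judged:
By the outcome, as a careful person would: the job done as asked, in the order asked, and still so for the second after the job is handed in, with the robot touching nothing.
It also fails if it takes over 35 s, if anything falls off the work surface, if the arm or the gripper's body presses on something with over 40 N, if the wrist force passes 120 N, or if a joint passes its speed limit or range.

## Robot

A 6-joint arm with a two-finger parallel gripper is mounted at the origin on the work surface. World frame = base frame: x ahead of the robot, y to its left, z up, the work surface at z = 0. Lengths are in m, angles in degrees, forces in N, time in s.
With the tool pointing down it reaches from about 0.3 to 0.75 m from the base axis. Payload 8.5 kg.
Tool frame: the origin (TCP) lies on the mounting face of the last link; the fingertips stand 173 mm ahead of it and the grasp point (between the pads) lies 155 mm ahead of it (env.tips_ahead is the distance from the TCP to the fingertips, in m); z points along the fingers, x is the direction in which the jaws open and shut, and the axes are right-handed (so a half turn about z gives the same grasp; the last joint's range is limited). The gripper opens to 85 mm and grips with 20 to 120 N. Pads are 22 mm wide; open, the fingers measure 114 mm over their backs; the gripper's body (76 mm by 85 mm) begins 54 mm behind the grasp point. The pads swing forward as they close: fully open they stand 13 mm farther back than shut.
Start: joints at [60.201, 21.807, 74.336, -0, 83.858, -12.336], TCP at [0.165, 0.525, 0.405] pointing down, gripper open.
Joint ranges: [-178.18, 178.18], [-50.72, 133.34], [12.68, 142.11], [-81.47, 261.47], [9.98, 163.14], [-165.26, 165.26]. Speed limits (degrees/s): [136.94, 136.94, 180, 180, 180, 180].

## Interface

Orientations are given as a 3x3 rotation matrix whose columns are the frame's x, y, z axes.
In Python, from rig import env gives the robot as it stands. The module is installed in compiled form; this text tells all that it offers.
- The arm moves only by the tool step_arm, never from a script. Its argument "increments" is a list of rows, each an object of numbers: "x", "y", "z": the shift along the tool's x, y, z in cm; "wx", "wy", "wz": the turn, a rotation vector about the tool's x, y, z in rad; "gripper": the finger opening in cm, from 0 to 8.54. A call has 1 to 20 rows; each row shifts and turns the commanded pose from where the row before left it, along the tool's axes as they then stand; what a row does not reach is not made up. A row lasts 1/10 s, in which the tool goes at most 50 mm and 8.59 degrees, less where a joint would pass 70% of its speed; a pose out of reach is approached as far as the arm can. A call with a gripper value outside its range is refused whole. The fingers move at their own pace and stop on an object; "newtons" is the grip in N (left out, the last holds). Time passes only in rows, so rows that do not move let the fingers close. It gives the time, the measured TCP pose, the force and the opening at its end, in the units of the state.
- env.observe(): the state, without advancing time (a new reading comes with each control period).
- env.get_image(name): name is "side" or "top" or "wrist"; returns a dict with "color" (400x640x3 uint8, blue, green, red), "camera_matrix" (3x3 intrinsics, pixels), "rvec" (rotation vector, rad) and "tvec" (3), from world to camera coordinates, as OpenCV has them. Camera axes: x right, y down, z forward; pixel columns grow to the right and rows downward; lengths in m; the calibration is good to about 2 mm. A picture is of the moment at which its call begins. There is no depth.
- env.close_job(): hands the job in, once; it reports no verdict.
The state is a dict: "time_s": time; "q": joint angles; "qvel": joint speeds; "joint_efforts": joint torques, N m; "position": TCP position; "tool_rot": TCP orientation; "ft_force": force on the tool from outside, world axes, zero at the start; "wrist_torque": the same for the moment, N m; "grip_width": finger opening in m.
Only numpy, scipy, OpenCV 4.12 (cv2) and the standard library are available. Lean on these libraries where they do the work, as an engineer would, in place of code of your own. Each camera call takes 0.05 s, during which the arm holds its last target. There are 200 camera calls.

## Working session

There is one attempt and no reset: what is moved stays moved. The work goes in short steps, Python scripts to look and compute and a tool call to move; the robot and the scene stay as the last step left them, time stands still between calls to the robot, and variables do not carry over. Pictures are saved under pics/ and viewed, about 8 in all and at most 12, crops included, and the job is handed in when it is done.

Besides the shell and the picture viewer there is one more tool, called after "Request:" by a JSON object that holds its "method" and its "body", one argument or row to a line. step_arm: Moves the arm, as the interface text tells. Its arguments: {"type":"object","properties":{"increments":{"type":"array"},"newtons":{"type":"number"}},"required":["increments"]}

```bash
mkdir -p pics; cat > h.py <<'E'
import numpy as np, cv2
from rig import env
def snap(n,f):
    d=env.get_image(n); cv2.imwrite('pics/'+f+'.png',d['color']); np.savez('pics/'+f+'.npz',K=d['camera_matrix'],r=d['rvec'],t=d['tvec']); return d
def ray(f,u,v,z):
    c=np.load('pics/'+f+'.npz'); R=cv2.Rodrigues(c['r'])[0]; o=-R.T@c['t'].ravel()
    d=R.T@np.linalg.inv(c['K'])@np.array([u,v,1.]); return o+d*(z-o[2])/d[2]
def proj(f,P):
    c=np.load('pics/'+f+'.npz'); return cv2.projectPoints(np.array(P,float).reshape(-1,1,3),c['r'],c['t'],c['K'],None)[0].reshape(-1,2)
E
python3 - <<'E'
from h import *
for n in('top','side'): snap(n,n+'0')
s=env.observe(); print(s['position'],s['tool_rot'],s['ft_force'],s['time_s'],s['grip_width'],env.tips_ahead)
E
```

```text
[0.16502932 0.52461569 0.40418704] [[ 3.00093643e-01  9.53909541e-01 -6.26583299e-04]
 [ 9.53908923e-01 -3.00094183e-01 -1.11683645e-03]
 [-1.25339495e-03 -2.62547880e-04 -9.99999180e-01]] [ 0.28296573  0.45134526 -0.01046453] 0.1 0.08549046648432454 0.1734
```

View pics/top0.png

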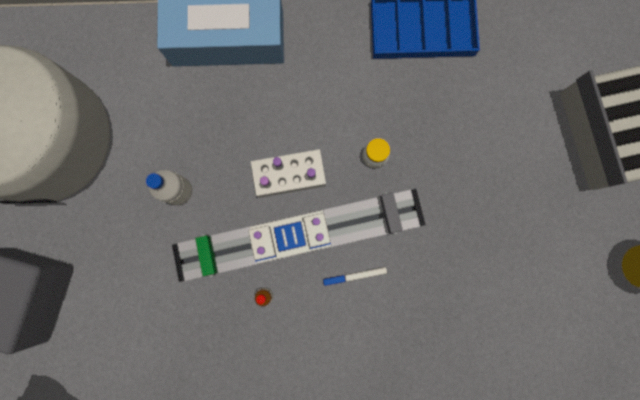

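View pics/side0.png

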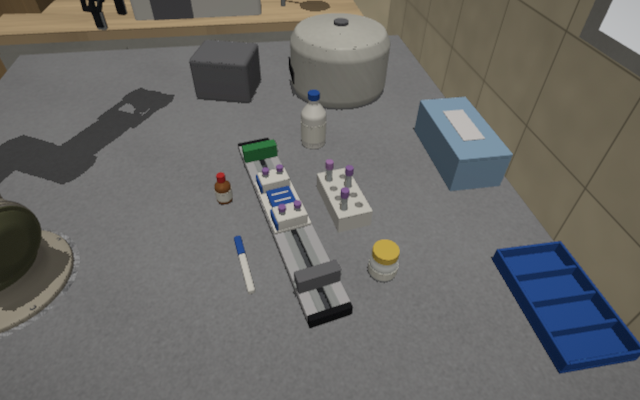

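The top view shows the rail from (178,262) to (420,208), with the green stop at its left end (206,255), the grey stop at (391,212), and the pad at (290,236). The side view agrees. I'll enlarge the rail.

```bash
python3 - <<'E'
from h import *
im=cv2.imread('pics/top0.png')[180:290,165:345]
cv2.imwrite('pics/c1.png',cv2.resize(im,None,fx=4.4,fy=4.4,interpolation=cv2.INTER_CUBIC))
for n,u,v,z in[('pad',290,236,.0445),('green',206,255,.0565),('grey',391,212,.0565),('capL',180,262,.024),('capR',419,208,.024),('dropper',262,298,.07),('reagent',155,181,.14),('tubes',265,182,.088),('jar',377,150,.062)]:
    print(n,ray('top0',u,v,z).round(4))
E
```

```text
pad [0.4987 0.0933 0.0445]
green [0.4667 0.2538 0.0565]
grey [ 0.539  -0.1035  0.0565]
capL [0.4543 0.3139 0.024 ]
capR [ 0.548  -0.1652  0.024 ]
dropper [0.3844 0.146  0.07  ]
reagent [0.5989 0.3219 0.14  ]
tubes [0.5996 0.135  0.088 ]
jar [ 0.6605 -0.081   0.062 ]
```

View pics/c1.png

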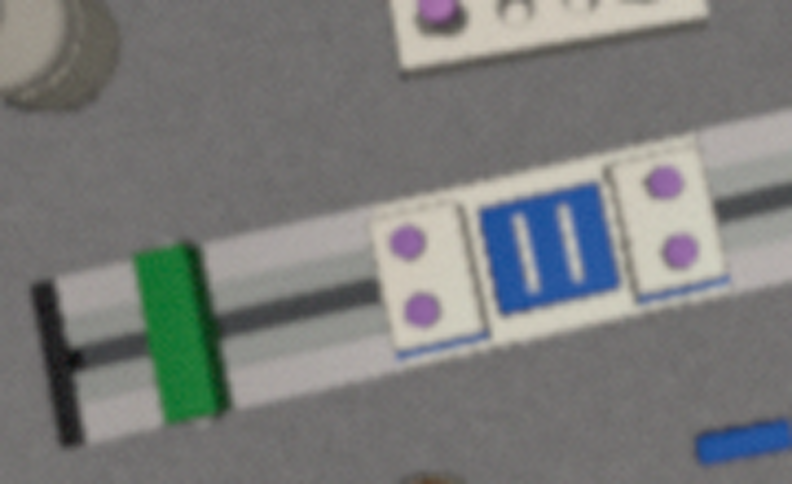

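The enlarged crop puts the pad centre at (550,249), which is full-image (290.0,236.6). The green top centre is at (176,332), the purple caps are at (408,242), (423,310), (664,182) and (681,251), and the pen is to the lower right.

```bash
python3 - <<'E'
from h import *
f=lambda a,z:ray('top0',165+a[0]/4.4,180+a[1]/4.4,z)
pad=f((550,249),.0445); g=f((176,332),.0565)
c=[f(a,.0745) for a in((408,242),(423,310),(664,182),(681,251))]
gap=(c[0]+c[1]-c[2]-c[3])/2; m=sum(c)/4
gr=ray('top0',391,212,.0565)
print('pad',pad,'tubes mid',m,'gap',np.linalg.norm(gap[:2]),'green',g)
for n,d in(('tubes',gap),('g-grey',g-gr),('caps',ray('top0',180,262,.024)-ray('top0',419,208,.024)),('p-g',g-pad)): print(n,np.degrees(np.arctan2(-d[0],d[1])),np.linalg.norm(d[:2]))
# side view check: predicted pixels
th=np.radians(11.2);d=np.array([-np.sin(th),np.cos(th),0])
print(proj('side0',[pad,g,*c]).round(1))
im=cv2.imread('pics/side0.png')
for p in proj('side0',[pad,g,*c]): cv2.circle(im,tuple(int(round(x*16)) for x in p),16,(0,255,255),-1,shift=4)
cv2.imwrite('pics/c2.png',cv2.resize(im[120:250,210:350],None,fx=4.5,fy=4.5,interpolation=cv2.INTER_CUBIC))
s=env.observe();R=s['tool_rot']
yaw=np.degrees(np.arctan2(R[1,0],R[0,0]));print('yaw',yaw, 'tool shift',R.T@(pad-s['position']))
E
```

```text
pad [0.49758733 0.09334467 0.0445    ] tubes mid [0.49796123 0.09368296 0.0745    ] gap 0.11251441354954812 green [0.46593018 0.25575168 0.0565    ]
tubes 11.376168939127272 0.11251441354954812
g-grey 11.49039259917731 0.36659383036845916
caps 11.06761354772191 0.4881532820128147
p-g 11.030057571634174 0.16546362413841098
[[279.6 195.7]
 [258.1 144.4]
 [277.9 165.5]
 [263.9 168.7]
 [295.6 201.1]
 [280.1 205.2]]
yaw 72.53675819376669 tool shift [-0.3111439   0.44674662  0.35996003]
```

View pics/c2.png

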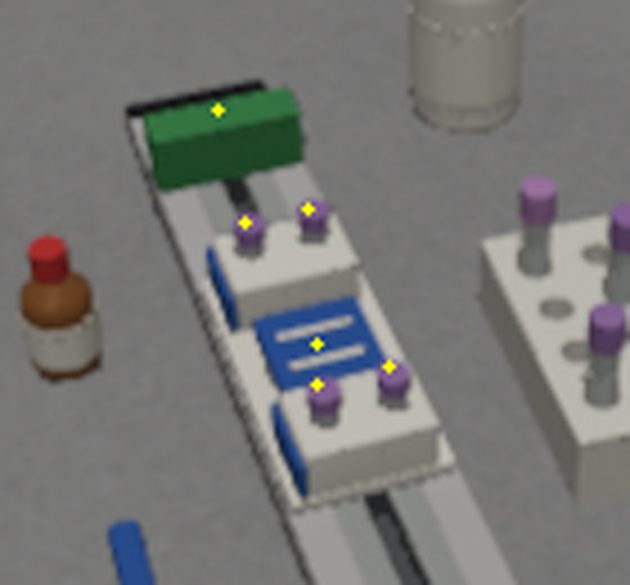

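The side-view projections land on the pad, caps and stop. The rail angle is 11.2° and the travel is about 78 mm in tool −y. Next I move over the pad with the gripper shut.

Request:
{"method": "step_arm", "body": {
  "increments": [
    {"x": -2.2,"y": 3.2,"gripper": 0},
    {"x": -2.2,"y": 3.2},
    {"x": -2.2,"y": 3.2},
    {"x": -2.2,"y": 3.2},
    {"x": -2.2,"y": 3.2},
    {"x": -2.2,"y": 3.2},
    {"x": -2.2,"y": 3.2},
    {"x": -2.2,"y": 3.2},
    {"x": -2.2,"y": 3.2},
    {"x": -2.2,"y": 3.2},
    {"x": -2.2,"y": 3.2},
    {"x": -2.2,"y": 3.2},
    {"x": -2.2,"y": 3.2},
    {"x": -2.2,"y": 3.2}
  ],
  "newtons": 40
}}

```text
invalid input at $.increments[0]: expected keys x, y, z, wx, wy, wz, gripper
```

Request:
{"method": "step_arm", "body": {
  "increments": [
    {"wz": 0.107},
    {"wz": 0.107},
    {"wz": 0.107},
    {"wz": 0.107},
    {"wz": 0.107},
    {"wz": 0.107},
    {"wz": 0.107},
    {"wz": 0.107},
    {"wz": 0.107},
    {"wz": 0.107},
    {},
    {}
  ]
}}

```text
invalid input at $.increments[0]: expected keys x, y, z, wx, wy, wz, gripper
```

```bash
cat > st.py <<'E'
from h import *
s=env.observe();R=s['tool_rot'];p=s['position'];th=np.radians(11.2)
pad=np.array([.4977,.0935,.0445]); u=np.array([-np.sin(th),np.cos(th),0]); tip=p+env.tips_ahead*R[:,2]
print('t',s['time_s'],'yaw',np.degrees(np.arctan2(R[1,0],R[0,0])),'grip',s['grip_width'],'tilt',R[:2,2])
d=tip-pad; print('tip',tip,'along->green',d@u*1e3,'across(+x)',d@np.array([u[1],-u[0],0])*1e3,'z',tip[2]*1e3)
print('F along,across,z',s['ft_force']@u,s['ft_force']@np.array([u[1],-u[0],0]),s['ft_force'][2])
E
python3 st.py
```

```text
t 0.1 yaw 72.53675819376669 grip 0.08549046648432454 tilt [-0.00062658 -0.00111684]
tip [0.16492067 0.52442203 0.23078718] along->green 487.3523667691017 across(+x) -242.74173528853547 z 230.78718087218652
F along,across,z 0.3877877985267363 0.36524344903921546 -0.010464532962131269
```

All keys are needed in every row.

Request:
{"method": "step_arm", "body": {
  "increments": [
    {"x": -2.2,"y": 3.2,"z": 0,"wx": 0,"wy": 0,"wz": 0,"gripper": 0},
    {"x": -2.2,"y": 3.2,"z": 0,"wx": 0,"wy": 0,"wz": 0,"gripper": 0},
    {"x": -2.2,"y": 3.2,"z": 0,"wx": 0,"wy": 0,"wz": 0,"gripper": 0},
    {"x": -2.2,"y": 3.2,"z": 0,"wx": 0,"wy": 0,"wz": 0,"gripper": 0},
    {"x": -2.2,"y": 3.2,"z": 0,"wx": 0,"wy": 0,"wz": 0,"gripper": 0},
    {"x": -2.2,"y": 3.2,"z": 0,"wx": 0,"wy": 0,"wz": 0,"gripper": 0},
    {"x": -2.2,"y": 3.2,"z": 0,"wx": 0,"wy": 0,"wz": 0,"gripper": 0},
    {"x": -2.2,"y": 3.2,"z": 0,"wx": 0,"wy": 0,"wz": 0,"gripper": 0},
    {"x": -2.2,"y": 3.2,"z": 0,"wx": 0,"wy": 0,"wz": 0,"gripper": 0},
    {"x": -2.2,"y": 3.2,"z": 0,"wx": 0,"wy": 0,"wz": 0,"gripper": 0},
    {"x": -2.2,"y": 3.2,"z": 0,"wx": 0,"wy": 0,"wz": 0,"gripper": 0},
    {"x": -2.2,"y": 3.2,"z": 0,"wx": 0,"wy": 0,"wz": 0,"gripper": 0},
    {"x": -2.2,"y": 3.2,"z": 0,"wx": 0,"wy": 0,"wz": 0,"gripper": 0},
    {"x": -2.2,"y": 3.2,"z": 0,"wx": 0,"wy": 0,"wz": 0,"gripper": 0}
  ],
  "newtons": 40
}}

```text
time_s: 1.5
position: [0.5007, 0.0949, 0.4045]
tool_rot: [[0.3, 0.954, -0.001], [0.954, -0.3, 0.0], [-0.0, -0.001, -1.0]]
ft_force: [0.2, 1.1, -0.5]
grip_width: 0.0005
```

Request:
{"method": "step_arm", "body": {
  "increments": [
    {"x": 0,"y": 0,"z": 0,"wx": 0,"wy": 0,"wz": 0.107,"gripper": 0},
    {"x": 0,"y": 0,"z": 0,"wx": 0,"wy": 0,"wz": 0.107,"gripper": 0},
    {"x": 0,"y": 0,"z": 0,"wx": 0,"wy": 0,"wz": 0.107,"gripper": 0},
    {"x": 0,"y": 0,"z": 0,"wx": 0,"wy": 0,"wz": 0.107,"gripper": 0},
    {"x": 0,"y": 0,"z": 0,"wx": 0,"wy": 0,"wz": 0.107,"gripper": 0},
    {"x": 0,"y": 0,"z": 0,"wx": 0,"wy": 0,"wz": 0.107,"gripper": 0},
    {"x": 0,"y": 0,"z": 0,"wx": 0,"wy": 0,"wz": 0.107,"gripper": 0},
    {"x": 0,"y": 0,"z": 0,"wx": 0,"wy": 0,"wz": 0.107,"gripper": 0},
    {"x": 0,"y": 0,"z": 0,"wx": 0,"wy": 0,"wz": 0.107,"gripper": 0},
    {"x": 0,"y": 0,"z": 0,"wx": 0,"wy": 0,"wz": 0.107,"gripper": 0},
    {"x": 0,"y": 0,"z": 0,"wx": 0,"wy": 0,"wz": 0,"gripper": 0},
    {"x": 0,"y": 0,"z": 0,"wx": 0,"wy": 0,"wz": 0,"gripper": 0}
  ]
}}

```text
time_s: 2.7
position: [0.4999, 0.0964, 0.4045]
tool_rot: [[0.98, 0.198, -0.0], [0.198, -0.98, 0.0], [-0.0, -0.0, -1.0]]
ft_force: [0.5, -0.5, 0.2]
grip_width: -0.0002
```

```bash
python3 st.py
```

```text
t 2.7 yaw 11.39363065839575 grip -0.00022911924833471205 tilt [-4.51407972e-04  9.14732003e-06]
tip [0.49986626 0.09639166 0.23113434] along->green 2.4158308961904496 across(+x) 2.686663202446571 z 231.13433559327277
F along,across,z -0.6113987319966947 0.43339124291039377 0.22253797507765075
```

Request:
{"method": "step_arm", "body": {
  "increments": [
    {"x": -0.25,"y": -0.8,"z": 2.5,"wx": 0,"wy": 0,"wz": 0,"gripper": 0},
    {"x": 0,"y": 0,"z": 3,"wx": 0,"wy": 0,"wz": 0,"gripper": 0},
    {"x": 0,"y": 0,"z": 3,"wx": 0,"wy": 0,"wz": 0,"gripper": 0},
    {"x": 0,"y": 0,"z": 3,"wx": 0,"wy": 0,"wz": 0,"gripper": 0},
    {"x": 0,"y": 0,"z": 2.5,"wx": 0,"wy": 0,"wz": 0,"gripper": 0},
    {"x": 0,"y": 0,"z": 1.5,"wx": 0,"wy": 0,"wz": 0,"gripper": 0},
    {"x": 0,"y": 0,"z": 0.5,"wx": 0,"wy": 0,"wz": 0,"gripper": 0},
    {"x": 0,"y": 0,"z": 0,"wx": 0,"wy": 0,"wz": 0,"gripper": 0},
    {"x": 0,"y": 0,"z": 0,"wx": 0,"wy": 0,"wz": 0,"gripper": 0}
  ]
}}

```text
time_s: 3.6
position: [0.4962, 0.1038, 0.2455]
tool_rot: [[0.981, 0.195, 0.001], [0.195, -0.981, -0.0], [0.001, 0.0, -1.0]]
ft_force: [0.5, -0.7, -0.0]
grip_width: -0.0002
```

```bash
python3 st.py; python3 - <<'E'
from h import *
d=snap('side','side1'); cv2.imwrite('pics/c3.png',cv2.resize(d['color'][100:250,200:360],None,fx=4,fy=4,interpolation=cv2.INTER_CUBIC))
E
```

```text
t 3.6 yaw 11.272226013408897 grip -0.0001724235192903669 tilt [ 1.35650658e-03 -2.56714216e-05]
tip [0.4964163  0.10374952 0.07208551] along->green 10.303654299607668 across(+x) 0.7315524593310591 z 72.08550690622644
F along,across,z -0.7751502235721195 0.35010214375413284 -0.014994151857371546
```

View pics/c3.png

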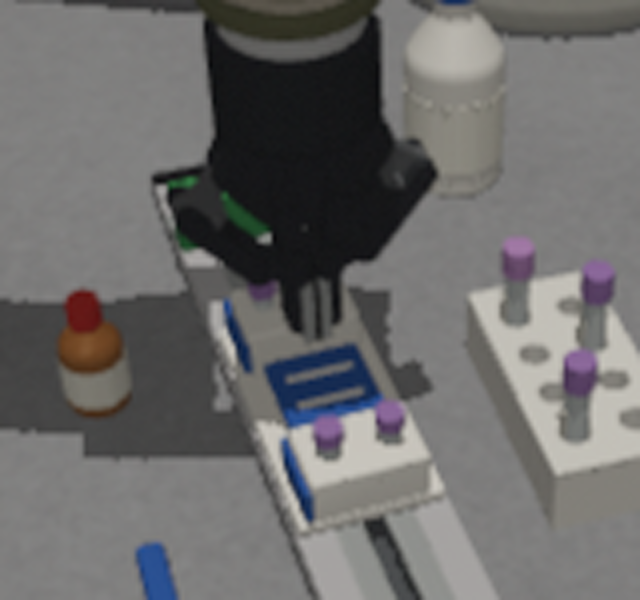

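The closed fingertip is over the pad at crop (315,320) and inside the gap, clear of the purple caps. Now I press in small steps.

Request:
{"method": "step_arm", "body": {
  "increments": [
    {"x": 0,"y": 0,"z": 1,"wx": 0,"wy": 0,"wz": 0,"gripper": 0},
    {"x": 0,"y": 0,"z": 1,"wx": 0,"wy": 0,"wz": 0,"gripper": 0},
    {"x": 0,"y": 0,"z": 0.5,"wx": 0,"wy": 0,"wz": 0,"gripper": 0},
    {"x": 0,"y": 0,"z": 0.3,"wx": 0,"wy": 0,"wz": 0,"gripper": 0},
    {"x": 0,"y": 0,"z": 0.2,"wx": 0,"wy": 0,"wz": 0,"gripper": 0},
    {"x": 0,"y": 0,"z": 0,"wx": 0,"wy": 0,"wz": 0,"gripper": 0},
    {"x": 0,"y": 0,"z": 0,"wx": 0,"wy": 0,"wz": 0,"gripper": 0}
  ]
}}

```text
time_s: 4.35
position: [0.4957, 0.1038, 0.215]
tool_rot: [[0.981, 0.195, -0.001], [0.195, -0.981, -0.0], [-0.001, -0.0, -1.0]]
ft_force: [-3.3, -0.8, 7.6]
grip_width: 0.0002
```

```bash
python3 st.py
```

```text
t 4.35 yaw 11.242500304781677 grip 0.00015324477407050317 tilt [-7.28511191e-04 -6.30534062e-05]
tip [0.49557147 0.10378758 0.0416223 ] along->green 10.505088688368494 across(+x) -0.08978715699455204 z 41.622296678540614
F along,across,z -0.09903235809777045 -3.3641267656809055 7.557182657786351
```

Request:
{"method": "step_arm", "body": {
  "increments": [
    {"x": 0,"y": 0,"z": 0.2,"wx": 0,"wy": 0,"wz": 0,"gripper": 0},
    {"x": 0,"y": 0,"z": 0.15,"wx": 0,"wy": 0,"wz": 0,"gripper": 0},
    {"x": 0,"y": 0,"z": 0,"wx": 0,"wy": 0,"wz": 0,"gripper": 0},
    {"x": 0,"y": 0,"z": 0,"wx": 0,"wy": 0,"wz": 0,"gripper": 0}
  ]
}}

```text
time_s: 4.75
position: [0.4957, 0.1038, 0.2119]
tool_rot: [[0.981, 0.195, -0.0], [0.195, -0.981, -0.0], [-0.0, -0.0, -1.0]]
ft_force: [-4.6, -0.3, 10.5]
grip_width: 0.0002
```

```bash
python3 st.py
```

```text
t 4.75 yaw 11.243658744401472 grip 0.0001631858123264442 tilt [-4.20326544e-04 -8.03721639e-05]
tip [0.49558562 0.1038011  0.03845472] along->green 10.515605026675328 across(+x) -0.07328620455111555 z 38.45471569422729
F along,across,z 0.5929961415661064 -4.582934389997001 10.521105949554178
```

Request:
{"method": "step_arm", "body": {
  "increments": [
    {"x": 0,"y": 0,"z": 0.1,"wx": 0,"wy": 0,"wz": 0,"gripper": 0},
    {"x": 0,"y": 0,"z": 0,"wx": 0,"wy": 0,"wz": 0,"gripper": 0},
    {"x": 0,"y": 0,"z": 0,"wx": 0,"wy": 0,"wz": 0,"gripper": 0}
  ]
}}

```text
time_s: 5.05
position: [0.4956, 0.1038, 0.2116]
tool_rot: [[0.981, 0.195, 0.0], [0.195, -0.981, -0.0], [0.0, 0.0, -1.0]]
ft_force: [-6.9, -0.5, 19.6]
grip_width: -0.0
```

```bash
python3 st.py
```

```text
t 5.05 yaw 11.2503812705633 grip -3.501261133423753e-05 tilt [ 0.00024494 -0.00017768]
tip [0.49567456 0.10380822 0.03819271] along->green 10.505308061295137 across(+x) 0.015347756029671675 z 38.19271392161858
F along,across,z 0.8798382351466141 -6.871669288601723 19.55419530119149
```

The pad is fully down, on its rigid end at about 20 N. Now I push.

Request:
{"method": "step_arm", "body": {
  "increments": [
    {"x": 0,"y": -0.2,"z": 0,"wx": 0,"wy": 0,"wz": 0,"gripper": 0},
    {"x": 0,"y": -0.3,"z": 0,"wx": 0,"wy": 0,"wz": 0,"gripper": 0},
    {"x": 0,"y": -0.5,"z": 0,"wx": 0,"wy": 0,"wz": 0,"gripper": 0},
    {"x": 0,"y": -0.5,"z": 0,"wx": 0,"wy": 0,"wz": 0,"gripper": 0},
    {"x": 0,"y": -0.5,"z": 0,"wx": 0,"wy": 0,"wz": 0,"gripper": 0},
    {"x": 0,"y": -0.5,"z": 0,"wx": 0,"wy": 0,"wz": 0,"gripper": 0},
    {"x": 0,"y": -0.5,"z": 0,"wx": 0,"wy": 0,"wz": 0,"gripper": 0},
    {"x": 0,"y": -0.3,"z": 0,"wx": 0,"wy": 0,"wz": 0,"gripper": 0},
    {"x": 0,"y": -0.2,"z": 0,"wx": 0,"wy": 0,"wz": 0,"gripper": 0},
    {"x": 0,"y": 0,"z": 0,"wx": 0,"wy": 0,"wz": 0,"gripper": 0}
  ]
}}

```text
time_s: 6.05
position: [0.4887, 0.1383, 0.2116]
tool_rot: [[0.981, 0.195, 0.0], [0.195, -0.981, -0.0], [0.0, 0.0, -1.0]]
ft_force: [-7.0, -0.9, 20.8]
grip_width: -0.0
```

```bash
python3 st.py
```

```text
t 6.05 yaw 11.26527136950373 grip -4.222875901592869e-05 tilt [ 0.0001568  -0.00029853]
tip [0.48875703 0.13821164 0.03818194] along->green 45.597142583890594 across(+x) -0.08812165810669212 z 38.18194302646352
F along,across,z 0.4350139450672804 -7.033532461248408 20.79384993605043
```

Request:
{"method": "step_arm", "body": {
  "increments": [
    {"x": 0,"y": -0.3,"z": 0,"wx": 0,"wy": 0,"wz": 0,"gripper": 0},
    {"x": 0,"y": -0.5,"z": 0,"wx": 0,"wy": 0,"wz": 0,"gripper": 0},
    {"x": 0,"y": -0.5,"z": 0,"wx": 0,"wy": 0,"wz": 0,"gripper": 0},
    {"x": 0,"y": -0.5,"z": 0,"wx": 0,"wy": 0,"wz": 0,"gripper": 0},
    {"x": 0,"y": -0.5,"z": 0,"wx": 0,"wy": 0,"wz": 0,"gripper": 0},
    {"x": 0,"y": -0.5,"z": 0,"wx": 0,"wy": 0,"wz": 0,"gripper": 0},
    {"x": 0,"y": -0.4,"z": 0,"wx": 0,"wy": 0,"wz": 0,"gripper": 0},
    {"x": 0,"y": -0.2,"z": 0,"wx": 0,"wy": 0,"wz": 0,"gripper": 0},
    {"x": 0,"y": -0.2,"z": 0,"wx": 0,"wy": 0,"wz": 0,"gripper": 0},
    {"x": 0,"y": -0.2,"z": 0,"wx": 0,"wy": 0,"wz": 0,"gripper": 0},
    {"x": 0,"y": 0,"z": 0,"wx": 0,"wy": 0,"wz": 0,"gripper": 0}
  ]
}}

```text
time_s: 7.15
position: [0.4813, 0.1755, 0.2116]
tool_rot: [[0.981, 0.195, 0.0], [0.195, -0.981, -0.0], [-0.0, 0.0, -1.0]]
ft_force: [-8.2, -1.6, 18.8]
grip_width: 0.0001
```

```bash
python3 st.py;  python3 - <<'E'
from h import *
d=snap('side','side2'); cv2.imwrite('pics/c4.png',cv2.resize(d['color'][80:230,190:350],None,fx=4,fy=4,interpolation=cv2.INTER_CUBIC))
E
```

```text
t 7.15 yaw 11.260574085467502 grip 5.402948558241813e-05 tilt [ 2.59051163e-06 -2.74564895e-04]
tip [0.48130025 0.17542895 0.03818379] along->green 83.55401619501238 across(+x) -0.17400171036579584 z 38.1837939392721
F along,across,z 0.03297909950742304 -8.342350949419547 18.80439585270856
```

View pics/c4.png

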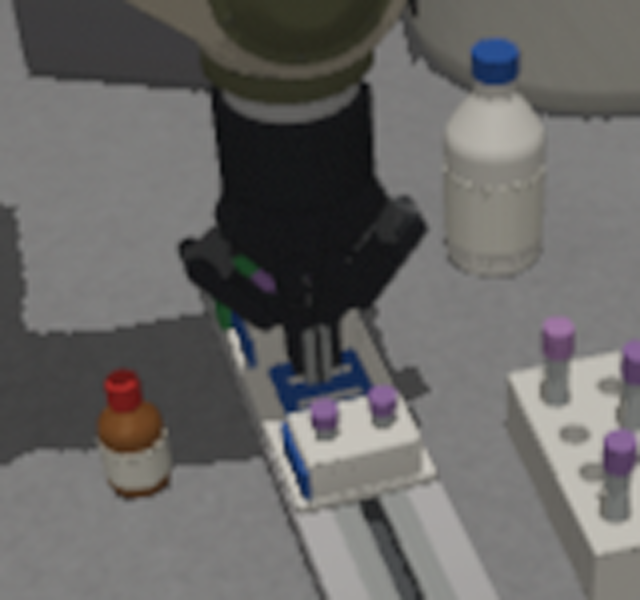

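The shuttle is travelling with the tip by friction and has come about 73 mm. Nothing else has moved. I go on slowly until it meets the stop.

Request:
{"method": "step_arm", "body": {
  "increments": [
    {"x": 0,"y": -0.2,"z": 0,"wx": 0,"wy": 0,"wz": 0,"gripper": 0},
    {"x": 0,"y": -0.2,"z": 0,"wx": 0,"wy": 0,"wz": 0,"gripper": 0},
    {"x": 0,"y": -0.2,"z": 0,"wx": 0,"wy": 0,"wz": 0,"gripper": 0},
    {"x": 0,"y": -0.1,"z": 0,"wx": 0,"wy": 0,"wz": 0,"gripper": 0},
    {"x": 0,"y": -0.1,"z": 0,"wx": 0,"wy": 0,"wz": 0,"gripper": 0},
    {"x": 0,"y": 0,"z": 0,"wx": 0,"wy": 0,"wz": 0,"gripper": 0}
  ]
}}

```text
time_s: 7.8
position: [0.48, 0.1824, 0.2115]
tool_rot: [[0.981, 0.196, 0.0], [0.196, -0.981, -0.003], [-0.0, 0.003, -1.0]]
ft_force: [-6.0, -10.2, 18.9]
grip_width: 0.0
```

```bash
python3 st.py
```

```text
t 7.8 yaw 11.290268041015896 grip 8.70326841297555e-06 tilt [ 0.00023162 -0.0028885 ]
tip [0.4800728  0.18187714 0.03814618] along->green 90.11781615388016 across(+x) -0.12561685336625286 z 38.1461783217526
F along,across,z -8.851284183906508 -7.83489110024753 18.900998307781915
```

Request:
{"method": "step_arm", "body": {
  "increments": [
    {"x": 0,"y": -0.1,"z": 0,"wx": 0,"wy": 0,"wz": 0,"gripper": 0},
    {"x": 0,"y": -0.1,"z": 0,"wx": 0,"wy": 0,"wz": 0,"gripper": 0},
    {"x": 0,"y": 0,"z": 0,"wx": 0,"wy": 0,"wz": 0,"gripper": 0}
  ]
}}

```text
time_s: 8.1
position: [0.4801, 0.1842, 0.2116]
tool_rot: [[0.981, 0.196, 0.002], [0.196, -0.981, -0.003], [0.001, 0.003, -1.0]]
ft_force: [-4.3, -11.5, 17.0]
grip_width: -0.0001
```

```bash
python3 st.py;  python3 - <<'E'
from h import *
snap('top','top1')
d=snap('wrist','w1')
E
```

```text
t 8.1 yaw 11.277284236449105 grip -0.00014061334385707448 tilt [ 0.00185561 -0.00274915]
tip [0.48040599 0.1837448  0.03819235] along->green 91.8851921621416 across(+x) 0.5639874088836009 z 38.19234745983627
F along,across,z -10.4356658081225 -6.453565023873777 17.00693840834096
```

```bash
python3 - <<'E'
from h import *
a=cv2.resize(cv2.imread('pics/top1.png')[200:290,165:320],None,fx=4,fy=4,interpolation=cv2.INTER_CUBIC)[:, :400]
b=cv2.resize(cv2.imread('pics/w1.png'),(576,360))[:,88:488]
cv2.imwrite('pics/c5.png',np.hstack([a,b]))
E
```

```text
(no output)
```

View pics/c5.png

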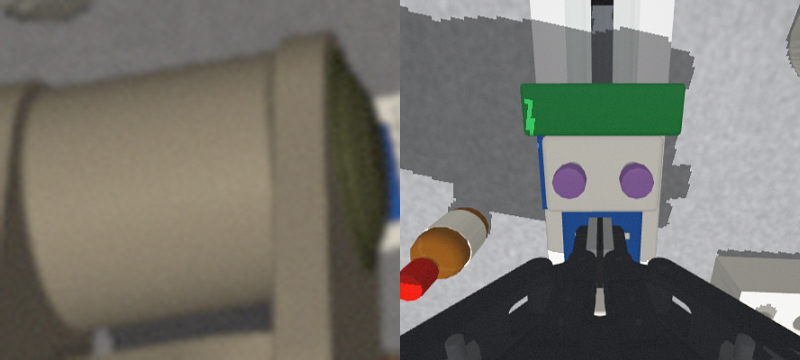

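In the wrist view the shuttle's front block meets the green stop, with no rail visible between them. The along-rail reaction is about 10 N, which is the tip slipping on the pad against the stop. I lift straight up.

Request:
{"method": "step_arm", "body": {
  "increments": [
    {"x": 0,"y": 0,"z": -0.2,"wx": 0,"wy": 0,"wz": 0,"gripper": 0},
    {"x": 0,"y": 0,"z": -0.2,"wx": 0,"wy": 0,"wz": 0,"gripper": 0},
    {"x": 0,"y": 0,"z": -0.2,"wx": 0,"wy": 0,"wz": 0,"gripper": 0},
    {"x": 0,"y": 0,"z": -0.2,"wx": 0,"wy": 0,"wz": 0,"gripper": 0},
    {"x": 0,"y": 0,"z": -0.2,"wx": 0,"wy": 0,"wz": 0,"gripper": 0},
    {"x": 0,"y": 0,"z": -0.5,"wx": 0,"wy": 0,"wz": 0,"gripper": 0},
    {"x": 0,"y": 0,"z": -1.5,"wx": 0,"wy": 0,"wz": 0,"gripper": 0},
    {"x": 0,"y": 0,"z": -3,"wx": 0,"wy": 0,"wz": 0,"gripper": 0},
    {"x": 0,"y": 0,"z": -4,"wx": 0,"wy": 0,"wz": 0,"gripper": 0},
    {"x": 0,"y": 0,"z": -4,"wx": 0,"wy": 0,"wz": 0,"gripper": 0},
    {"x": 0,"y": 0,"z": -4,"wx": 0,"wy": 0,"wz": 0,"gripper": 0},
    {"x": 0,"y": 0,"z": -2,"wx": 0,"wy": 0,"wz": 0,"gripper": 0},
    {"x": 0,"y": 0,"z": 0,"wx": 0,"wy": 0,"wz": 0,"gripper": 0}
  ]
}}

```text
time_s: 9.5
position: [0.4796, 0.1853, 0.4132]
tool_rot: [[0.981, 0.195, 0.006], [0.195, -0.981, 0.001], [0.006, 0.0, -1.0]]
ft_force: [-0.2, -0.1, 0.4]
grip_width: 0.0002
```

Request:
{"method": "step_arm", "body": {
  "increments": [
    {"x": -1,"y": 4,"z": 0,"wx": 0,"wy": 0,"wz": 0,"gripper": 0},
    {"x": -1,"y": 4,"z": 0,"wx": 0,"wy": 0,"wz": 0,"gripper": 0},
    {"x": -1,"y": 4,"z": 0,"wx": 0,"wy": 0,"wz": 0,"gripper": 0},
    {"x": -1,"y": 4,"z": 0,"wx": 0,"wy": 0,"wz": 0,"gripper": 0},
    {"x": -1,"y": 4,"z": 0,"wx": 0,"wy": 0,"wz": 0,"gripper": 0},
    {"x": -1,"y": 4,"z": 0,"wx": 0,"wy": 0,"wz": 0,"gripper": 0},
    {"x": -1,"y": 4,"z": 0,"wx": 0,"wy": 0,"wz": 0,"gripper": 0},
    {"x": 0,"y": 0,"z": 0,"wx": 0,"wy": 0,"wz": 0,"gripper": 0},
    {"x": 0,"y": 0,"z": 0,"wx": 0,"wy": 0,"wz": 0,"gripper": 0}
  ]
}}

```text
time_s: 10.4
position: [0.4655, -0.1035, 0.4092]
tool_rot: [[0.981, 0.193, -0.002], [0.193, -0.981, 0.001], [-0.002, -0.002, -1.0]]
ft_force: [-0.1, 0.6, 0.2]
grip_width: -0.0
```

```bash
python3 st.py;  python3 - <<'E'
from h import *
a=snap('top','top2')['color'][150:310,145:345]; b=snap('side','side3')['color'][110:250,200:330]
A=cv2.resize(a,(500,400),interpolation=cv2.INTER_CUBIC); 
B=cv2.resize(b,(300,323),interpolation=cv2.INTER_CUBIC)
o=np.zeros((400,800,3),np.uint8);o[:,:500]=A;o[:323,500:]=B;cv2.imwrite('pics/c6.png',o)
E
```

```text
t 10.4 yaw 11.130924828669352 grip -5.469524986185057e-06 tilt [-0.00188618  0.00136114]
tip [ 0.46520398 -0.10330406  0.23576376] along->green -186.74411746711604 across(+x) -70.10324651270012 z 235.76375826757553
F along,across,z 0.5908633350810226 0.06002660279497071 0.18292066663113812
```

View pics/c6.png

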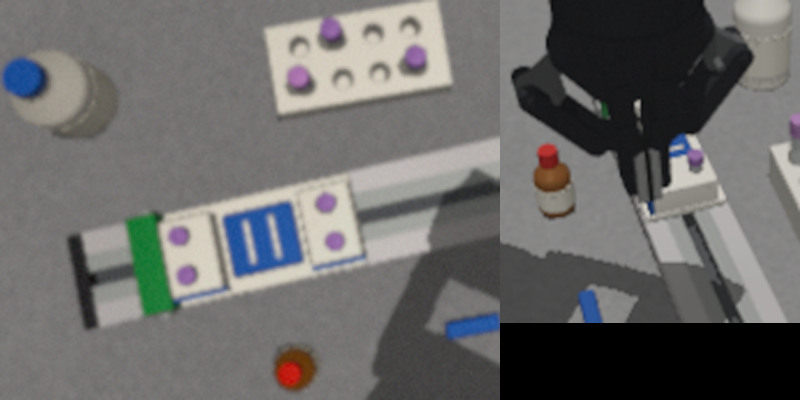

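The shuttle sits against the green stop with no slot visible between them. The pad is at (263,240) and the stop at (150,265) in the crop, and the bottles, rack and pen are in place. One numeric check, then I hand in.

```bash
python3 - <<'E'
from h import *
p=ray('top2',145+263/2.5,150+240/2.5,.0445);g=ray('top2',145+150/2.5,150+265/2.5,.0565)
print(p,g,np.linalg.norm((p-g)[:2]))
a=cv2.imread('pics/top0.png');b=cv2.imread('pics/top2.png')
df=cv2.absdiff(a,b).max(2)
for n,(u,v,r) in dict(dropper=(262,298,12),reagent=(165,185,22),rack=(288,172,38)).items():
    print(n,df[v-r:v+r,u-r:u+r].mean())
if 82<1e3*np.linalg.norm((p-g)[:2])<92: print(env.close_job())
E
```

```text
[0.4815814 0.171053  0.0445   ] [0.46489519 0.25575054 0.0565    ] 0.08632555739258241
dropper 6.288194444444445
reagent 6.269111570247934
rack 7.120152354570637
the job is handed in; nothing more can be done
None
```

The shuttle now rests against the green stop with its pad released, and the job is handed in after about 10.5 s of robot time.

- **Press:** the closed fingertip pressed the blue pad to its rigid end at about 20 N. The tip was at 38.2 mm and stayed at that height throughout the push.
- **Push:** the shuttle moved about 80 mm along the rail, carried by the tip's friction on the pad. At the stop the along-rail reaction rose to about 10 N. I then lifted the tip straight up so the pad could rise, and moved the arm clear.
- **Position check:** the last top picture measures 86 mm between the shuttle and the green stop, against a nominal 87 mm with about 2 mm of calibration error. No gap is visible there.
- **Bystanders:** the dropper bottle, reagent bottle and rack showed only small picture differences, around 6–7 grey levels. I took these as noise and lighting, but had no untouched area to compare them with. The jar, and all of the pen but its blue end, were outside the last crops; the arm never went near either.
- **Forces:** the wrist readings I took during the press and push were about 21 N at most, and returned to zero after the lift.
- **Not measured directly:** the pad being fully up. I infer it from zero wrist force with the tip well clear.

No check failed. There was a sideways force of 6–8 N on the tip during the push, which the rail took.

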